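Find a tin shaker's hidden counterweight by feel and hold it at the bottom

TASK

The bench tin shaker has to be pinned with its counterweight at the bottom, but the weight is sealed inside the round drum and only the effort at the hand crank tells where it sits. First take the small hardener tin that stands in the crank's way and stand it upright in the drip tray, without tipping it; then turn the crank by its black handle, feel which side of the drum is heavy, and bring that heavy side straight down. Finish while still gripping the handle with the crank standing still, ready for the locking pin, and leave the wide paint tin, the white bottle and the wrench lying nearby where they are.

Things in the scene. Friction and masses are not known exactly. Their poses are not given: they have to be found in the camera images.
- shaker: Bench tin shaker drive, fixed, belt off: grey bed 210 x 300 x 16 mm, bearing pedestal, blue motor at its +y end, on its -y side an upright closed steel drum with a hand crank, on a level shaft 150 mm above the bench. Origin on the bench below the drum's middle; x level, across the shaft; y along the shaft, from crank to motor; z up.
- drum (a point): Centre of the drum, 184 mm in diameter, 46 mm thick, turning as one with the crank. Sealed inside, unseen and untracked: the counterweight (weight), 0.55 to 0.68 kg, 58 mm off the shaft, each time in another direction from the crank arm; all else that turns is balanced. The weight's z axis points from the shaft to the heavy side: 3.14 from vertical is straight down.
- crank (a joint): Angle of crank and drum about the shaker's y axis, endless: 0 = handle straight up, 1.57 = handle towards the shaker's +x; it does not tell the heavy side. Starts at -1.75 to -0.85. Bearing drag, 0.42 N m either way, just beats the weight's pull (up to 0.39 N m): the drum stays where left; the handle takes 0.5 to 13 N to keep moving, least where the weight sinks, most where it rises.
- shaft (a point): Point on the shaft's axis (its extension; nothing solid there), 115 mm out from the shaker's origin towards -y and 150 mm above the bench: the centre of the circle on which the handle's grip point travels. Axes as the shaker's.
- handle: Black round handle of the crank, 21 mm thick, 92 mm long, parallel to the shaft, sticking out to the shaker's -y, 65 mm off the shaft. It spins freely on its own pin: grip it firmly and the crank goes round while the hand keeps its direction. Origin on its axis, 34 mm from the free end: grip here (the crank arm, 59 mm away, leaves the gripper room). y along it.
- hardener: Small round steel tin with a paper band, 54 mm in diameter, 110 mm tall, about 0.22 kg, standing on the bench beside the drum where the crank handle swings through, in its path. Origin at the centre of its underside, z up.
- drip_tray: Empty flat steel tray, fixed, 200 (x) x 160 (y) mm, walls 4 mm thick and 18 mm high, floor 4 mm above the bench. Origin under its centre.
- base_tin: Bystander: wide paint tin, 86 mm in diameter, 100 mm tall. Origin at its underside.
- toner: Bystander: white bottle with black cap, 60 mm in diameter, 150 mm tall. Origin at its underside.
- wrench: Bystander: steel open-ended wrench lying flat on the bench in front of the shaker. Origin at its middle, underside.
There are look-alikes about, which are no part of the job. What is shaped like the hardener but orange, purple or yellow is not meant.

How it is judged (in metres and radians):
On the way:
1. the hardener tin stands upright in the drip tray, let go (x of hardener in the frame of drip_tray between -0.072 and 0.072 m and y of hardener in the frame of drip_tray between -0.052 and 0.052 m and height (world z) of hardener below 0.012 m and angle between hardener's own z axis and vertical below 0.1 rad and linear speed of hardener below 0.03 m/s and contact force between the fingers and hardener below 0.1 N), for 0.2 s.
At the end, for the whole second after the job is handed in: The drum's heavy side is within 0.30 rad (17 degrees) of straight down, the crank is still (below 0.12 rad/s), the fingers grip the handle with over 3 N, and the hardener tin stands upright and free in the drip tray (all of step 1 and angle between weight's own z axis and vertical above 2.84 rad and velocity of joint crank between -0.12 and 0.12 rad/s and contact force between the fingers and handle above 3 N); the arm keeps its last pose, push and grip.
It fails at once if the hardener tin is tipped over (by 0.6 rad) (angle between hardener's own z axis and vertical above 0.6 rad).
It fails at once if the wide paint tin, the white bottle or the wrench is shifted by more than 40 mm (distance of any of base_tin, toner, wrench from where it was at the start of the episode above 0.04 m).
It also fails if it takes over 72 s, if anything falls off the work surface, if the arm or the gripper's body presses on something with over 40 N, if the wrist force passes 120 N, or if a joint passes its speed limit or range.

ROBOT

A 6-joint arm with a two-finger parallel gripper is mounted at the origin on the work surface. World frame = base frame: x ahead of the robot, y to its left, z up, the work surface at z = 0. Lengths are in m, angles in degrees, forces in N, time in s.
With the tool pointing down it reaches from about 0.25 to 0.725 m from the base axis. Payload 9.7 kg.
Tool frame: the origin (TCP) lies midway between the tips of the shut fingers; the grasp point (between the pads) lies 19 mm behind it; z points along the fingers, y is the line along which they close (so a half turn about z gives the same grasp; the last joint's range is limited). The gripper opens to 85 mm and grips with 20 to 120 N. Pads are 22 mm wide; open, the fingers measure 114 mm over their backs; the gripper's body (76 mm by 85 mm) begins 54 mm behind the grasp point. The pads swing forward as they close: fully open they stand 13 mm farther back than shut.
Start: joints at [66.921, 4.979, 10.078, 95.1, 0, 90], TCP at [0.216, 0.506, 0.231] pointing down, gripper open.
Joint ranges: [-179.16, 179.16], [-48.56, 103.87], [-65.8, 70.77], [-126.05, 130.52], [-82.76, 87.17], [-180, 180]. Speed limits (degrees/s): [127.2, 127.2, 147.25, 180, 180, 180].

INTERFACE

Orientations are given as [roll, pitch, yaw] about the fixed x, y, z axes, in that order (R = Rz(yaw) Ry(pitch) Rx(roll)).
In Python, from workcell import * gives the robot as it stands.
- The arm moves only by the tool servo_tool, never from a script. Its argument "moves" is a list of rows, each a list of 4 numbers: the shift along the world's x, y, z in cm, then the turn about the world's z in rad. A call has 1 to 20 rows; each row is the pose to reach, as a shift and turn from the pose commanded when the call began; what a row does not reach only later rows make up. A row lasts 1/12 s, in which the tool goes at most 41.7 mm and 7.16 degrees, less where a joint would pass 70% of its speed; a pose out of reach is approached as far as the arm can. A call with a gripper value outside its range is refused whole. "claw" is the closure, from 0 (fully open) to 1 (shut), set as the call begins (left out, the last holds). The fingers move at their own pace and stop on an object; "force" is the grip in N (left out, the last holds). Time passes only in rows, so rows that repeat a pose let the fingers close. It gives the time, the measured TCP pose, the force, the opening and the grip force at its end, in the units of the state.
- get_obs(): the state, without advancing time (a new reading comes with each control period).
- camera(name): name is "side" or "top" or "wrist"; returns the picture (400x640x3 uint8, red, green, blue); there is no depth.
- get_calibration(name): a dict with "fx", "fy", "cx", "cy" (pixels), "k1" (the pictures are not rectified: a ray, as slopes to the right and down, at radius r is drawn at 1 + k1 r^2 times it, then the intrinsics apply), "rvec" (rotation vector, rad) and "tvec" (3), from world to camera coordinates, as OpenCV has them; the wrist camera has in their place "tool_from_camera" (4x4, takes a point from camera to tool coordinates, whose origin is the TCP and whose axes are the flange's). Camera axes: x right, y down, z forward; pixel columns grow to the right and rows downward; lengths in m; the calibration is good to about 2 mm. A picture is of the moment at which its call begins: read the wrist's pose just before it. get_calibration takes no time and is no camera call.
- job_done(): hands the job in; it is judged then, once.
The state is a dict: "time": time; "q": joint angles; "qd": joint speeds; "joint_efforts": joint torques, N m; "ee_pos": TCP position; "tcp_rot": TCP orientation; "wrist_force": force on the tool from outside, world axes, zero at the start; "torque": the same for the moment, N m; "opening": finger opening in m; "grasp_force": force on a finger pad.
Only numpy, scipy, OpenCV 4.12 (cv2) and the standard library are available. Lean on these libraries where they do the work, as an engineer would, in place of code of your own. Each camera call takes 0.05 s, during which the arm holds its last target. There are 200 camera calls.

## Working session

There is one attempt and no reset: what is moved stays moved. The work goes in short steps, Python scripts to look and compute and a tool call to move; the robot and the scene stay as the last step left them, time stands still between calls to the robot, and variables do not carry over. Pictures are saved under pics/ and viewed, at most 10 in all, crops included, and the job is handed in when it is done.

Besides the shell and the picture viewer there is one more tool, called after "Request:" as name([rows], argument=value, ...), one row to a line, values as JSON. servo_tool: Moves the arm, as the interface text tells. Its arguments: {"type":"object","properties":{"moves":{"type":"array","items":{"type":"array","items":{"type":"number"}}},"claw":{"type":"number"},"force":{"type":"number"}},"required":["moves"]}

```bash
mkdir -p pics; ls; python3 - <<'E'
from workcell import *
import cv2,numpy as np
o=get_obs();print(o)
for n in ("top","side"):
    cv2.imwrite(f"pics/{n}0.png",camera(n)[:,:,::-1]);print(n,get_calibration(n))
print(get_calibration("wrist"))
E
```

```text
pics
{'time': 0.0, 'q': array([ 6.69215203e+01,  5.01243902e+00,  1.00333200e+01,  9.50989967e+01,
       -1.04969582e-03,  8.99995947e+01]), 'qd': array([-0.01774056, -0.0411209 ,  0.00142955,  0.0650231 ,  0.04868731,
       -0.00705835]), 'joint_efforts': array([ 1.16978757e-03, -5.20389068e+01,  4.64803112e+01,  1.61346188e-02,
        1.41368123e-04, -2.94294082e-07]), 'ee_pos': array([0.21550985, 0.50576879, 0.23056006]), 'tcp_rot': array([-1.79921884e+02,  1.04914225e-03,  1.56921927e+02]), 'wrist_force': array([ 0.50165827,  0.37477526, -0.94288916]), 'torque': array([ 0.0145803 , -0.03014061,  0.01773412]), 'grasp_force': 0.0, 'opening': 0.08532867166969073}
top {'fx': 370.34259683206693, 'fy': 370.34259683206693, 'cx': 321.0750082286768, 'cy': 200.36668480980134, 'k1': -0.06494942639029215, 'rvec': array([ 2.17538711, -2.20362967,  0.07179847]), 'tvec': array([-0.08369681,  0.59365024,  0.92914629])}
side {'fx': 438.6724574307675, 'fy': 438.6724574307675, 'cx': 323.8864817950492, 'cy': 198.7160594338604, 'k1': -0.11967996138826896, 'rvec': array([ 2.19873577, -0.82311341,  0.33214368]), 'tvec': array([-0.50174648,  0.33948354,  0.83083241])}
{'fx': 328.0957831344248, 'fy': 328.0957831344248, 'cx': 318.8169775614822, 'cy': 199.91390255535492, 'k1': 0.0029555264484972437, 'tool_from_camera': array([[ 3.69903406e-04, -9.58422939e-01, -2.85351244e-01,
         7.07463371e-02],
       [ 9.99999643e-01,  5.71334769e-04, -6.22660943e-04,
         1.23592022e-03],
       [ 7.59803618e-04, -2.85350912e-01,  9.58422808e-01,
        -1.42753172e-01],
       [ 0.00000000e+00,  0.00000000e+00,  0.00000000e+00,
         1.00000000e+00]])}
```

View pics/top0.png

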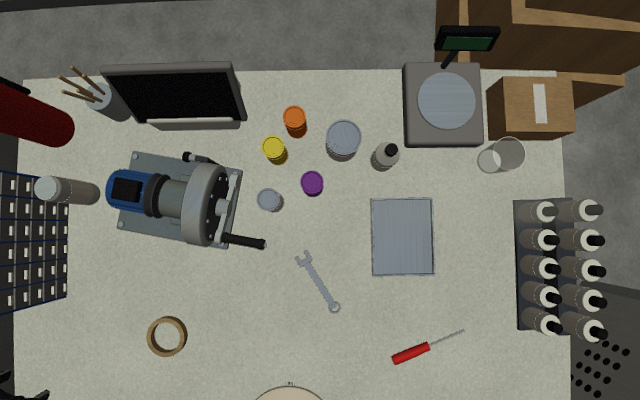

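View pics/side0.png

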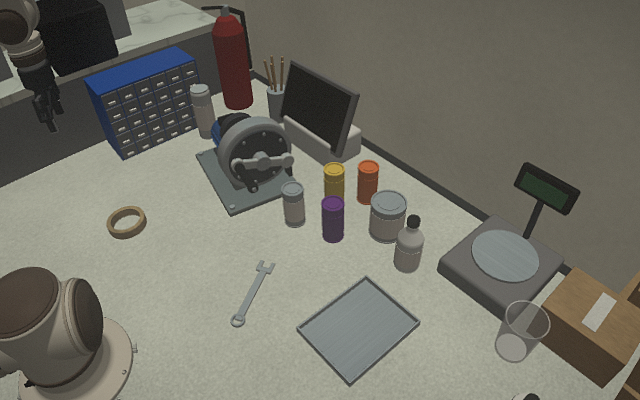

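The top view shows the robot base at the bottom, with +x up and +y left. Tins that could be taken for the hardener, by top-view pixel:
- grey top with a paper band (268,199), side view (293,204): this matches the description
- purple (312,183), yellow (274,148) and orange (294,120): decoys
- wide base tin (343,137) and toner (388,154): bystanders
- pale bottle (50,188): behind the motor

The tray is at (402,237), the wrench at (318,282) and the handle at about (245,241).

```bash
cat > h.py <<'E'
import cv2,numpy as np
from workcell import *
def cam(n):
    c=get_calibration(n);K=np.array([[c['fx'],0,c['cx']],[0,c['fy'],c['cy']],[0,0,1.]])
    return K,np.array([c['k1'],0,0,0,0.]),cv2.Rodrigues(c['rvec'])[0],c['tvec']
def ray(n,p):
    K,d,R,t=cam(n);u=cv2.undistortPoints(np.array([[p]],float),K,d)[0,0]
    return -R.T@t,R.T@np.array([*u,1.])
def onz(n,p,z):
    o,d=ray(n,p);return o+d*(z-o[2])/d[2]
def tri(pt,ps):
    A=[];b=[]
    for n,p in(("top",pt),("side",ps)):
        o,d=ray(n,p);d/=np.linalg.norm(d);P=np.eye(3)-np.outer(d,d);A.append(P);b.append(P@o)
    return np.linalg.lstsq(np.vstack(A),np.hstack(b),rcond=None)[0]
def proj(n,P):
    K,d,R,t=cam(n);return cv2.projectPoints(np.array(P,float).reshape(-1,1,3),cv2.Rodrigues(R)[0],t,K,d)[0][:,0]
E
python3 - <<'E'
from h import *
a=cv2.imread('pics/top0.png');b=cv2.imread('pics/side0.png')
A=cv2.resize(a[130:270,100:290],None,fx=4,fy=4,interpolation=cv2.INTER_CUBIC)
B=cv2.resize(b[100:240,180:370],None,fx=4,fy=4,interpolation=cv2.INTER_CUBIC)
cv2.imwrite('pics/ct.png',A);cv2.imwrite('pics/cs.png',B)
E
```

```text
(no output)
```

View pics/ct.png

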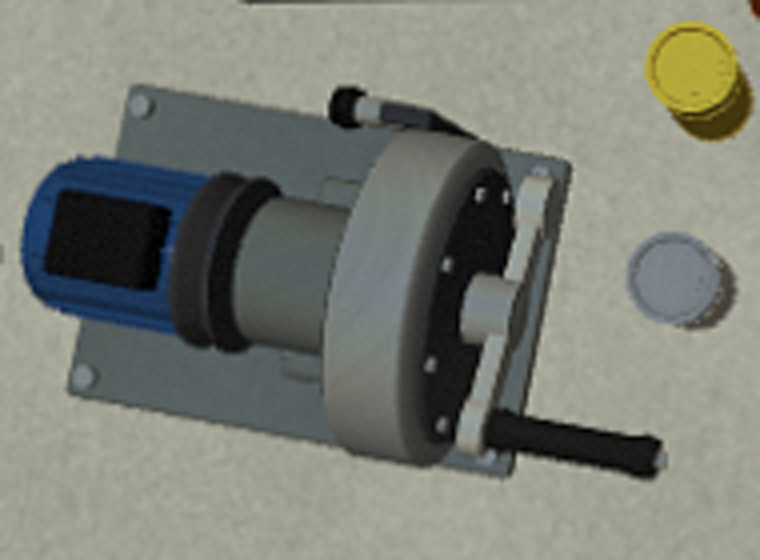

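View pics/cs.png

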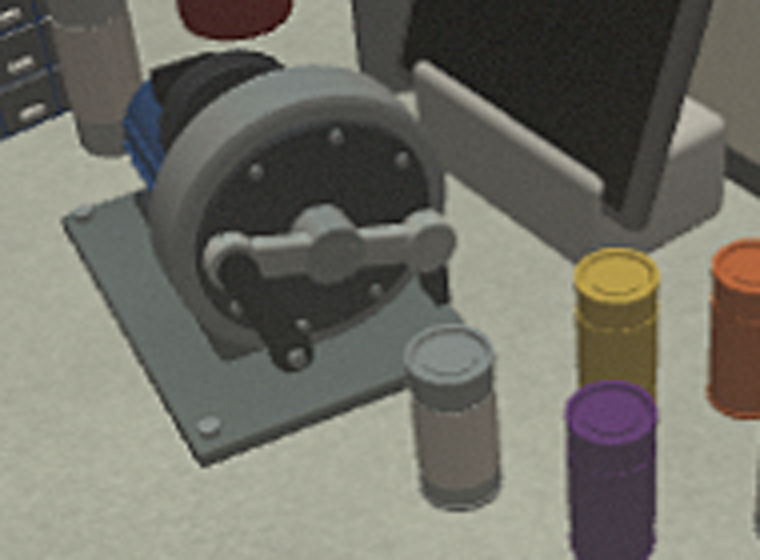

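The crops confirm the grey tin with the paper band: lid centre at top (268,199.5) and side (292.5,188.7). The handle's free end is at top (264,244) and side (253.5,189.5).

```bash
python3 - <<'E'
from h import *
np.set_printoptions(precision=4,suppress=True)
T=lambda x,y:(100+x/4-.4,130+y/4-.4); S=lambda x,y:(180+x/4-.4,100+y/4-.4)
print('tin',tri(T(672,278),S(450,355)),onz('top',T(672,278),.11))
e=tri(T(657,456),S(294,358));print('handle end',e)
C=[onz('top',T(*c),.016) for c in((133,85),(571,165),(510,475),(70,393))]
print(np.array(C)); yv=(C[0]+C[3]-C[1]-C[2]);yaw=np.arctan2(-yv[0],yv[1]);print('yaw',np.degrees(yaw),np.linalg.norm(yv)/2,np.linalg.norm(C[0]-C[3]),'yaw2',np.degrees(np.arctan2(*( (C[0]+C[1]-C[2]-C[3])[[1,0]]))))
c=np.mean(C,0);print('bed c',c)
# hub face centre (crank hub) both views
hub=tri(T(505,308),S(335,252));print('hub',hub)
for s,p in(('arm handle end',tri(T(473,440),S(228,255))),('arm other',tri(T(540,185),S(434,240)))):print(s,p)
X=np.array([np.cos(yaw),np.sin(yaw)]);Y=np.array([-np.sin(yaw),np.cos(yaw)])
for n,p in(('bed',c),('hub',hub),('end',e)):print(n,'along X,Y rel hub',X@(p-hub)[:2],Y@(p-hub)[:2],p[2])
# tray, wrench, others
for n,ps in(('tray',[(371,198),(432,197),(434,274),(373,275)]),):
    P=np.array([onz('top',p,.018) for p in ps]);print(n,P,P.mean(0))
print('purple',onz('top',(312,181),.11),'base',onz('top',(343,135),.10),'wrench',onz('top',(305,255),0),onz('top',(335,308),0),'yellow',onz('top',(273,147),.11))
E
```

```text
tin [0.5914 0.0331 0.1071] [0.5912 0.0327 0.11  ]
handle end [0.4902 0.0343 0.1645]
[[0.73   0.4037 0.016 ]
 [0.6719 0.1115 0.016 ]
 [0.4727 0.1508 0.016 ]
 [0.5277 0.4418 0.016 ]]
yaw -10.977385189635056 0.2969604793236583 0.2058948228733345 yaw2 -10.910826356250054
bed c [0.6006 0.277  0.016 ]
hub [0.5735 0.1214 0.1434]
arm handle end [0.5036 0.1291 0.1741]
arm other [0.642  0.1083 0.1244]
bed along X,Y rel hub -0.0029800843504388976 0.15787810717531273 0.016000000000000014
hub along X,Y rel hub 0.0 0.0 0.14335279361899084
end along X,Y rel hub -0.06512353090673074 -0.10136715287626577 0.16451659963669746
tray [[ 0.597  -0.2196  0.018 ]
 [ 0.5976 -0.3777  0.018 ]
 [ 0.4005 -0.3773  0.018 ]
 [ 0.4009 -0.2208  0.018 ]] [ 0.499  -0.2989  0.018 ]
purple [ 0.632  -0.0707  0.11  ] base [ 0.7421 -0.1452  0.1   ] wrench [ 0.4524 -0.0479  0.    ] [ 0.3152 -0.1237  0.    ] yellow [0.7133 0.0198 0.11  ]
```

Request:
servo_tool([
  [18.5,-45.6,3,-2.4],
  [18.5,-45.6,3,-2.4],
  [18.5,-45.6,3,-2.4],
  [18.5,-45.6,3,-2.4],
  [18.5,-45.6,3,-2.4],
  [18.5,-45.6,3,-2.4],
  [18.5,-45.6,3,-2.4],
  [18.5,-45.6,3,-2.4],
  [18.5,-45.6,3,-2.4],
  [18.5,-45.6,3,-2.4],
  [18.5,-45.6,3,-2.4],
  [18.5,-45.6,3,-2.4],
  [18.5,-45.6,3,-2.4],
  [18.5,-45.6,3,-2.4],
  [18.5,-45.6,3,-2.4],
  [18.5,-45.6,3,-2.4],
  [18.5,-45.6,3,-2.4],
  [18.5,-45.6,3,-2.4],
  [18.5,-45.6,3,-2.4],
  [18.5,-45.6,3,-2.4],
], claw=0, force=40)

```text
time: 1.77
ee_pos: [0.4005, 0.0499, 0.261]
tcp_rot: [-180.0, 0.0, 19.1]
wrist_force: [0.5, 0.3, -0.2]
opening: 0.085
grasp_force: 0.0
```

Request:
servo_tool([
  [19.1,-1.7,0,-2.09],
  [19.1,-1.7,0,-2.09],
  [19.1,-1.7,0,-2.09],
  [19.1,-1.7,0,-2.09],
  [19.1,-1.7,0,-2.09],
  [19.1,-1.7,0,-2.09],
  [19.1,-1.7,0,-2.09],
  [19.1,-1.7,0,-2.09],
  [19.1,-1.7,0,-2.09],
  [19.1,-1.7,0,-2.09],
  [19.1,-1.7,0,-2.09],
  [19.1,-1.7,0,-2.09],
  [19.1,-1.7,0,-2.09],
  [19.1,-1.7,0,-2.09],
  [19.1,-1.7,0,-2.09],
  [19.1,-1.7,0,-2.09],
  [19.1,-1.7,0,-2.09],
  [19.1,-1.7,0,-2.09],
  [19.1,-1.7,0,-2.09],
])

```text
time: 3.35
ee_pos: [0.4695, -0.1868, 0.2622]
tcp_rot: [-157.4, 9.1, -33.9]
wrist_force: [0.3, 0.3, 0.4]
opening: 0.0855
grasp_force: 0.0
```

```bash
python3 - <<'E'
from h import *
o=get_obs();print(o['time'],o['q'],o['ee_pos'],o['tcp_rot'])
cv2.imwrite('pics/w1.png',camera('wrist')[:,:,::-1])
c=get_calibration('wrist');M=c['tool_from_camera']
from scipy.spatial.transform import Rotation as Ro
R=Ro.from_euler('xyz',o['tcp_rot'],degrees=True).as_matrix()
for p in([.5912,.033,.11],[.5912,.033,0]):
    q=M[:3,:3].T@(R.T@(np.array(p)-o['ee_pos'])-M[:3,3]);print(q[:2]/q[2]*c['fx']+[c['cx'],c['cy']])
E
```

```text
3.35 [-34.17932122   6.23318774  11.8747926  104.81812257  22.52406362
 179.75158161] [ 0.46947698 -0.18684008  0.26219876] [-157.43906759    9.08128177  -33.9469398 ]
[173.13317977 165.88666822]
[229.69614302 141.15952984]
```

View pics/w1.png

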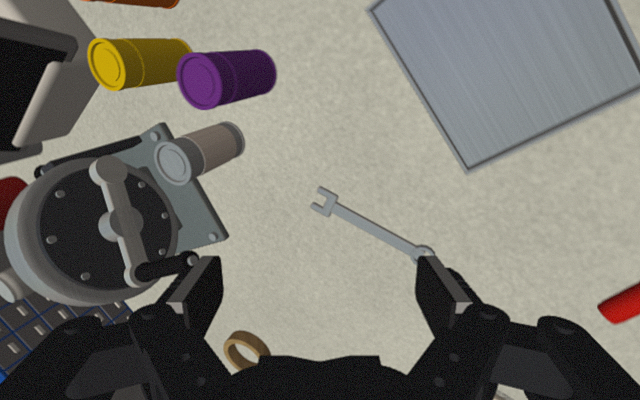

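The lid of the chosen tin appears at (174,160), against a predicted (173,166), so its position is confirmed. Joint 6 hit its range limit, so I'll turn the other way.

Request:
servo_tool([
  [0,0,0,2.0],
  [0,0,0,2.0],
  [0,0,0,2.0],
  [0,0,0,2.0],
  [0,0,0,2.0],
  [0,0,0,2.0],
])

```text
time: 3.9
ee_pos: [0.4701, -0.1865, 0.2622]
tcp_rot: [-157.4, 9.1, 9.5]
wrist_force: [-0.4, -0.8, -0.3]
opening: 0.0851
grasp_force: 0.0
```

The clamped joint left a residual tilt in the commanded pose. I'll swing to the opposite joint-6 limit, where a push should act the other way and undo it.

Request:
servo_tool([
  [0,0,0,2.5],
  [0,0,0,2.5],
  [0,0,0,2.5],
  [0,0,0,2.5],
  [0,0,0,2.5],
  [0,0,0,2.5],
  [0,0,0,2.5],
  [0,0,0,2.5],
  [0,0,0,2.5],
  [0,0,0,2.5],
  [0,0,0,2.5],
  [0,0,0,2.5],
  [0,0,0,2.5],
  [0,0,0,2.5],
  [0,0,0,2.5],
  [0,0,0,2.5],
  [0,0,0,2.5],
  [0,0,0,2.5],
  [0,0,0,2.5],
  [0,0,0,2.5],
])

```text
time: 5.57
ee_pos: [0.4702, -0.186, 0.2624]
tcp_rot: [-157.4, 9.0, 152.8]
wrist_force: [-0.7, -0.0, -0.0]
opening: 0.0855
grasp_force: 0.0
```

```bash
python3 -c "
from workcell import *
o=get_obs();print(o['q'],o['ee_pos'],o['tcp_rot'])"
```

```text
[ -8.22181681  -3.50909633   2.17166329  94.97639823 -24.20065378
  20.67322965] [ 0.47017149 -0.18597981  0.26236643] [-157.42569423    8.98712925  152.75119497]
```

Request:
servo_tool([
  [0,0,0,2.5],
  [0,0,0,2.5],
  [0,0,0,2.5],
  [0,0,0,2.5],
  [0,0,0,2.5],
  [0,0,0,2.5],
  [0,0,0,2.5],
  [0,0,0,2.5],
  [0,0,0,2.5],
  [0,0,0,2.5],
  [0,0,0,2.5],
  [0,0,0,2.5],
  [0,0,0,2.5],
  [0,0,0,2.5],
  [0,0,0,2.5],
  [0,0,0,2.5],
  [0,0,0,2.5],
  [0,0,0,2.5],
  [0,0,0,2.5],
  [0,0,0,2.5],
])

```text
time: 7.23
ee_pos: [0.4699, -0.1865, 0.2627]
tcp_rot: [-157.4, 9.0, -64.1]
wrist_force: [0.0, -0.2, -0.8]
opening: 0.085
grasp_force: 0.0
```

```bash
python3 -c "
from workcell import *
o=get_obs();print(o['q'],o['ee_pos'],o['tcp_rot'])"
```

```text
[ -34.86157722   -6.45378766   -0.56552183   92.06316471   23.92851314
 -148.1739101 ] [ 0.46989536 -0.18645776  0.26266725] [-157.43254118    9.01718528  -64.07410021]
```

Request:
servo_tool([
  [0,0,0,1.05],
  [0,0,0,1.05],
  [0,0,0,1.05],
  [0,0,0,1.05],
  [0,0,0,1.05],
  [0,0,0,1.05],
  [0,0,0,1.05],
  [0,0,0,1.05],
])

```text
time: 7.9
ee_pos: [0.4979, -0.1234, 0.2618]
tcp_rot: [-164.1, 9.7, -22.7]
wrist_force: [0.8, -0.5, 0.2]
opening: 0.0855
grasp_force: 0.0
```

```bash
python3 -c "
from workcell import *
o=get_obs();print(o['q'],o['ee_pos'],o['tcp_rot'])"
```

```text
[ -22.68167171    9.18417955   16.23092813  106.74906855   15.92048932
 -180.00140265] [ 0.49793203 -0.12337313  0.26180346] [-164.07928006    9.70193521  -22.68030329]
```

Request:
servo_tool([
  [0,0,0,1.0],
  [0,0,0,1.0],
  [0,0,0,1.0],
  [0,0,0,1.0],
])

```text
time: 8.23
ee_pos: [0.5107, -0.0589, 0.2618]
tcp_rot: [-172.8, 10.6, -10.6]
wrist_force: [-0.1, -0.0, -0.1]
opening: 0.0854
grasp_force: 0.0
```

```bash
python3 -c "
from workcell import *
o=get_obs();print(o['q'],o['ee_pos'],o['tcp_rot'])"
```

```text
[ -10.55886808   11.43374879   19.63905022  108.83302123    7.20180055
 -180.00080664] [ 0.51071852 -0.05885468  0.26181076] [-172.79804928   10.62761868  -10.55805384]
```

Request:
servo_tool([
  [0,0,0,1.0],
  [0,0,0,1.0],
  [0,0,0,1.0],
])

```text
time: 8.48
ee_pos: [0.5118, -0.0045, 0.2617]
tcp_rot: [-179.5, 11.2, -0.8]
wrist_force: [0.1, -1.1, 0.1]
opening: 0.0854
grasp_force: 0.0
```

```bash
python3 -c "
from workcell import *
o=get_obs();print(o['q'],o['ee_pos'],o['tcp_rot'])"
```

```text
[  -0.75979348   11.97380735   20.42269809  109.62678921    0.45392746
 -180.00393421] [ 0.51178572 -0.00452904  0.2617463 ] [-179.54529515   11.17786726   -0.75578333]
```

Request:
servo_tool([
  [8.0,4.25,0,-1.749],
  [8.0,4.25,0,-1.749],
  [8.0,4.25,0,-1.749],
  [8.0,4.25,0,-1.749],
  [8.0,4.25,0,-1.749],
  [8.0,4.25,0,-1.749],
  [8.0,4.25,0,-1.749],
  [8.0,4.25,0,-1.749],
  [8.0,4.25,0,-1.749],
  [8.0,4.25,0,-1.749],
  [8.0,4.25,0,-1.749],
  [8.0,4.25,0,-1.749],
  [8.0,4.25,0,-1.749],
  [8.0,4.25,0,-1.749],
  [8.0,4.25,0,-1.749],
  [8.0,4.25,0,-1.749],
])

```text
time: 9.82
ee_pos: [0.5913, 0.0365, 0.2622]
tcp_rot: [-179.4, 11.1, -100.9]
wrist_force: [-0.1, -0.7, -0.7]
opening: 0.0856
grasp_force: 0.0
```

```bash
python3 - <<'E'
from h import *
o=get_obs();print(o['time'],o['q'],o['ee_pos'],o['tcp_rot'])
cv2.imwrite('pics/w2.png',camera('wrist')[:,:,::-1])
c=get_calibration('wrist');M=c['tool_from_camera']
from scipy.spatial.transform import Rotation as Ro
R=Ro.from_euler('xyz',o['tcp_rot'],degrees=True).as_matrix()
for p in([.5912,.033,.11],[.4903,.0345,.1645],[.4966,.0677,.1645]):
    q=M[:3,:3].T@(R.T@(np.array(p)-o['ee_pos'])-M[:3,3]);print(q[:2]/q[2]*c['fx']+[c['cx'],c['cy']])
E
```

```text
9.8167 [ -1.68705826   8.76420356  17.08767211  95.91806205  10.8995515
 -80.48724639] [0.59125208 0.03649909 0.26223191] [-179.40607522   11.14306702 -100.91235463]
[322.13179506 148.43810632]
[462.09331224 149.89569222]
[453.24409783 192.52671682]
```

View pics/w2.png

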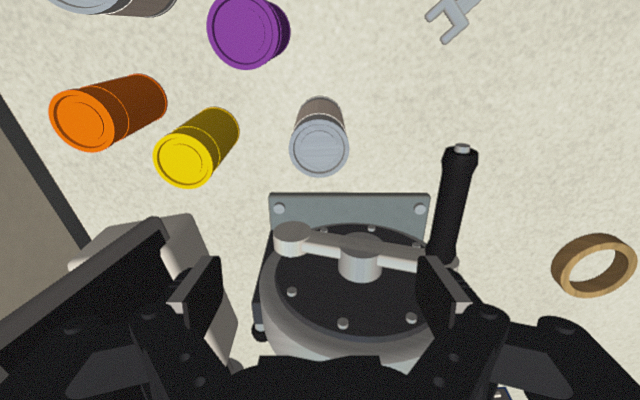

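The tin's lid is at (320,148) and the handle's end at (461,150), both within 2 px of prediction. Descending.

Request:
servo_tool([
  [0.1,0.15,-4,0],
  [0.1,0.15,-8,0],
  [0.1,0.15,-12,0],
  [0.1,0.15,-15,0],
  [0.1,0.15,-18,0],
  [0.1,0.15,-20.3,0],
  [0.1,0.15,-20.3,0],
  [0.1,0.15,-20.3,0],
])

```text
time: 10.53
ee_pos: [0.5919, 0.0379, 0.0581]
tcp_rot: [-179.6, 11.1, -101.1]
wrist_force: [0.8, -0.1, 1.1]
opening: 0.0851
grasp_force: 0.0
```

Request:
servo_tool([
  [0,0,0,0],
  [0,0,0,0],
  [0,0,0,0],
  [0,0,0,0],
  [0,0,0,0],
  [0,0,0,0],
  [0,0,0,0],
  [0,0,0,0],
  [0,0,0,0],
  [0,0,0,0],
], claw=1, force=30)

```text
time: 11.37
ee_pos: [0.5936, 0.0379, 0.0614]
tcp_rot: [-179.3, 11.2, -101.2]
wrist_force: [-0.7, 0.2, 5.3]
opening: 0.0535
grasp_force: 30.9
```

Request:
servo_tool([
  [0,0,2,0],
  [0,0,5,0],
  [0,0,8.5,0],
  [0,0,12,0],
  [-1,-3,12,0],
  [-2,-6,12,0],
  [-3,-9.5,12,0],
  [-4,-13,12,0],
  [-5,-16.5,12,0],
  [-6,-20,12,0],
  [-7,-23.5,12,0],
  [-8,-27,12,0],
  [-8.8,-30,12,0],
  [-9.3,-32,11,0],
  [-9.3,-33.2,9,0],
  [-9.3,-33.2,6,0],
  [-9.3,-33.2,3.5,0],
  [-9.3,-33.2,2,0],
  [-9.3,-33.2,1,0],
  [-9.3,-33.2,1,0],
])

```text
time: 13.03
ee_pos: [0.4989, -0.2937, 0.0676]
tcp_rot: [-179.6, 11.2, -101.3]
wrist_force: [0.3, -0.3, -1.8]
opening: 0.0532
grasp_force: 32.9
```

Request:
servo_tool([
  [0,0,-0.2,0],
  [0,0,-0.4,0],
  [0,0,-0.6,0],
  [0,0,-0.6,0],
  [0,0,-0.6,0],
])

```text
time: 13.45
ee_pos: [0.5004, -0.2947, 0.0654]
tcp_rot: [-179.3, 11.1, -101.2]
wrist_force: [-1.7, -0.4, 5.1]
opening: 0.0536
grasp_force: 33.8
```

Request:
servo_tool([
  [0,0,0,0],
  [0,0,0,0],
  [0,0,0,0],
  [0,0,0,0],
  [0,0,0,0],
  [0,0,0,0],
  [0,0,2,0],
  [0,0,5,0],
  [0,0,9,0],
  [0,0,13,0],
  [0,0,17,0],
  [0,0,18,0],
], claw=0)

```text
time: 14.45
ee_pos: [0.5003, -0.2946, 0.2499]
tcp_rot: [-179.0, 11.0, -101.2]
wrist_force: [0.5, 0.1, 0.9]
opening: 0.0852
grasp_force: 0.0
```

```bash
python3 - <<'E'
from h import *
o=get_obs();print(o['time'],o['q'],o['ee_pos'],o['tcp_rot'],o['wrist_force'],o['torque'])
a=camera('top');b=camera('side')
im=np.vstack([cv2.resize(a[120:300,180:460],(700,450)),])[:,:,::-1]
cv2.imwrite('pics/t2.png',im)
cv2.imwrite('pics/s2.png',cv2.resize(b[120:400,180:580],(800,560))[:,:,::-1])
E
```

```text
14.45 [ -35.56918273   13.23664787   20.87336022  101.31762522   10.39207971
 -114.62609063] [ 0.50032726 -0.29459047  0.24991397] [-179.02826174   10.97555465 -101.18457836] [0.52552567 0.07063176 0.89281729] [-0.13736071  0.05846765 -0.01566282]
```

View pics/s2.png

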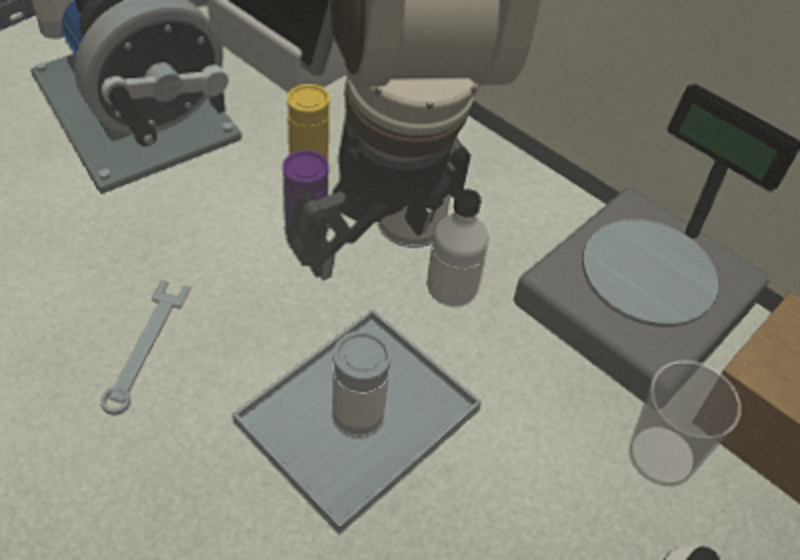

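The hardener stands upright near the centre of the tray, at (360,385) in the crop. The bystanders look untouched. Now to the handle.

Request:
servo_tool([
  [-0.3,36.6,0,0],
  [-0.3,36.6,0,0],
  [-0.3,36.6,0,0],
  [-0.3,36.6,0,0],
  [-0.3,36.6,0,0],
  [-0.3,36.6,0,0],
  [-0.3,36.6,0,0],
  [-0.3,36.6,0,0],
  [-0.3,36.6,0,0],
  [-0.3,36.6,0,0],
  [-0.3,36.6,0,0],
  [-0.3,36.6,-3,0],
  [-0.3,36.6,-6,0],
  [-0.3,36.6,-9,0],
  [-0.3,36.6,-10.6,0],
  [-0.3,36.6,-10.6,0],
  [-0.3,36.6,-10.6,0],
])

```text
time: 15.97
ee_pos: [0.496, 0.0708, 0.1362]
tcp_rot: [-179.6, 11.1, -101.4]
wrist_force: [-0.2, -0.6, 0.0]
opening: 0.0857
grasp_force: 0.0
```

Request:
servo_tool([
  [0,0,0,0],
  [0,0,0,0],
  [0,0,0,0],
  [0,0,0,0],
  [0,0,0,0],
  [0,0,0,0],
  [0,0,0,0],
  [0,0,0,0],
  [0,0,0,0],
  [0,0,0,0],
  [0,0,0,0],
  [0,0,0,0],
], claw=1, force=60)

```text
time: 16.97
ee_pos: [0.4982, 0.0715, 0.1379]
tcp_rot: [-179.2, 11.1, -101.2]
wrist_force: [7.0, -1.1, -1.0]
opening: 0.0196
grasp_force: 58.5
```

```bash
python3 -c "
from workcell import *
o=get_obs();print(o)"
```

```text
{'time': 16.9667, 'q': array([  2.16108487,  -6.05205603, -11.82120097,  80.85430931,
        10.65722815, -76.21831093]), 'qd': array([ 0.04612559,  0.09681343,  0.06396035, -0.02893881,  0.02904809,
        0.10016835]), 'joint_efforts': array([  1.53078899, -41.28973246,  44.9412024 ,   2.22996756,
         1.27926785,   0.09820272]), 'ee_pos': array([0.49816087, 0.071542  , 0.13787834]), 'tcp_rot': array([-179.22777148,   11.14706071, -101.23022163]), 'wrist_force': array([ 6.99629841, -1.14109796, -0.97621758]), 'torque': array([-0.5940872 , -1.24079541, -0.16719118]), 'grasp_force': 58.49882483482361, 'opening': 0.0196017451878453}
```

Request:
servo_tool([
  [0,0,0,0],
  [0,0,0,0],
  [0,0,0,0],
  [0.2,0,0.3,0],
  [0.2,0,0.6,0],
  [0.2,0,0.6,0],
], claw=0.4)

```text
time: 17.47
ee_pos: [0.4989, 0.0719, 0.1439]
tcp_rot: [-179.4, 11.2, -101.3]
wrist_force: [-0.3, -0.8, 0.8]
opening: 0.051
grasp_force: 0.0
```

Request:
servo_tool([
  [0,0,0,0],
  [0,0,0,0],
  [0,0,0,0],
  [0,0,0,0],
  [0,0,0,0],
  [0,0,0,0],
  [0,0,0,0],
], claw=1, force=80)

```text
time: 18.05
ee_pos: [0.4981, 0.0719, 0.1431]
tcp_rot: [-179.5, 11.1, -101.3]
wrist_force: [-5.5, 0.4, 3.7]
opening: 0.0187
grasp_force: 77.9
```

```bash
cat > seg.py <<'E'
import numpy as np,json,sys
def seg(a,b,n):
    t=np.linspace(a,b,n+1)[1:];X=6.5*(np.sin(t)-np.sin(a));Z=6.5*(np.cos(t)-np.cos(a))
    return [[round(x*.982,2),round(-x*.19,2),round(z,2),0] for x,z in zip(X,Z)]
if __name__=='__main__':
    for k in range(12):
        a=-1.346+k*np.pi/6;print(k,round(a,3),json.dumps(seg(a,a+np.pi/6,8)))
E
python3 seg.py
```

```text
0 -1.346 [[0.11, -0.02, 0.41, 0], [0.24, -0.05, 0.81, 0], [0.4, -0.08, 1.21, 0], [0.58, -0.11, 1.59, 0], [0.79, -0.15, 1.96, 0], [1.02, -0.2, 2.31, 0], [1.27, -0.25, 2.65, 0], [1.55, -0.3, 2.97, 0]]
1 -0.822 [[0.29, -0.06, 0.3, 0], [0.61, -0.12, 0.58, 0], [0.94, -0.18, 0.84, 0], [1.28, -0.25, 1.08, 0], [1.64, -0.32, 1.3, 0], [2.02, -0.39, 1.49, 0], [2.4, -0.47, 1.65, 0], [2.8, -0.54, 1.79, 0]]
2 -0.299 [[0.4, -0.08, 0.11, 0], [0.81, -0.16, 0.2, 0], [1.23, -0.24, 0.25, 0], [1.64, -0.32, 0.28, 0], [2.06, -0.4, 0.29, 0], [2.48, -0.48, 0.26, 0], [2.89, -0.56, 0.21, 0], [3.3, -0.64, 0.12, 0]]
3 0.225 [[0.4, -0.08, -0.11, 0], [0.8, -0.15, -0.24, 0], [1.19, -0.23, -0.4, 0], [1.56, -0.3, -0.59, 0], [1.92, -0.37, -0.8, 0], [2.27, -0.44, -1.04, 0], [2.61, -0.5, -1.29, 0], [2.92, -0.57, -1.57, 0]]
4 0.748 [[0.3, -0.06, -0.3, 0], [0.57, -0.11, -0.62, 0], [0.83, -0.16, -0.95, 0], [1.06, -0.21, -1.31, 0], [1.27, -0.25, -1.67, 0], [1.46, -0.28, -2.06, 0], [1.62, -0.31, -2.45, 0], [1.76, -0.34, -2.85, 0]]
5 1.272 [[0.11, -0.02, -0.41, 0], [0.19, -0.04, -0.83, 0], [0.25, -0.05, -1.25, 0], [0.28, -0.0
[... 621 characters left out ...]
.28, 0], [-2.06, 0.4, -0.29, 0], [-2.48, 0.48, -0.26, 0], [-2.89, 0.56, -0.21, 0], [-3.3, 0.64, -0.12, 0]]
9 3.366 [[-0.4, 0.08, 0.11, 0], [-0.8, 0.15, 0.24, 0], [-1.19, 0.23, 0.4, 0], [-1.56, 0.3, 0.59, 0], [-1.92, 0.37, 0.8, 0], [-2.27, 0.44, 1.04, 0], [-2.61, 0.5, 1.29, 0], [-2.92, 0.57, 1.57, 0]]
10 3.89 [[-0.3, 0.06, 0.3, 0], [-0.57, 0.11, 0.62, 0], [-0.83, 0.16, 0.95, 0], [-1.06, 0.21, 1.31, 0], [-1.27, 0.25, 1.67, 0], [-1.46, 0.28, 2.06, 0], [-1.62, 0.31, 2.45, 0], [-1.76, 0.34, 2.85, 0]]
11 4.414 [[-0.11, 0.02, 0.41, 0], [-0.19, 0.04, 0.83, 0], [-0.25, 0.05, 1.25, 0], [-0.28, 0.05, 1.67, 0], [-0.28, 0.05, 2.1, 0], [-0.25, 0.05, 2.52, 0], [-0.2, 0.04, 2.94, 0], [-0.12, 0.02, 3.36, 0]]
```

Request:
servo_tool([
  [0.11,-0.02,0.41,0],
  [0.24,-0.05,0.81,0],
  [0.4,-0.08,1.21,0],
  [0.58,-0.11,1.59,0],
  [0.79,-0.15,1.96,0],
  [1.02,-0.2,2.31,0],
  [1.27,-0.25,2.65,0],
  [1.55,-0.3,2.97,0],
])

```text
time: 18.72
ee_pos: [0.5155, 0.0685, 0.1726]
tcp_rot: [-179.3, 11.1, -101.3]
wrist_force: [10.9, 0.9, -13.2]
opening: 0.019
grasp_force: 78.4
```

Request:
servo_tool([
  [0.29,-0.06,0.3,0],
  [0.61,-0.12,0.58,0],
  [0.94,-0.18,0.84,0],
  [1.28,-0.25,1.08,0],
  [1.64,-0.32,1.3,0],
  [2.02,-0.39,1.49,0],
  [2.4,-0.47,1.65,0],
  [2.8,-0.54,1.79,0],
])

```text
time: 19.38
ee_pos: [0.5422, 0.0633, 0.1881]
tcp_rot: [-179.6, 11.1, -101.3]
wrist_force: [5.9, 2.8, -22.6]
opening: 0.0188
grasp_force: 78.7
```

```bash
cat > seg2.py <<'E'
import numpy as np,json,sys
def seg(X0,z0,a,b,n,blend=4,cx=.538,cz=.1256):
    t=np.linspace(a,b,n+1)[1:];w=np.minimum(np.arange(1,n+1)/blend,1)
    e=np.array([X0-cx-.065*np.sin(a),z0-cz-.065*np.cos(a)])
    X=100*(cx+.065*np.sin(t)+(1-w)*e[0]-X0);Z=100*(cz+.065*np.cos(t)+(1-w)*e[1]-z0)
    return [[round(x*.982,2),round(-x*.19,2),round(z,2),0] for x,z in zip(X,Z)]
E
python3 - <<'E'
from seg2 import *
a=-.276;X,z=.5206,.1915
for k in range(11):
    b=a+.5;s=seg(X,z,a,b,8);print(k,round(b,3),json.dumps(s));a=b;X,z=.538+.065*np.sin(a),.1256+.065*np.cos(a)
E
```

```text
0 0.224 [[0.38, -0.07, 0.01, 0], [0.76, -0.15, 0.0, 0], [1.15, -0.22, -0.03, 0], [1.54, -0.3, -0.09, 0], [1.94, -0.38, -0.09, 0], [2.34, -0.45, -0.12, 0], [2.74, -0.53, -0.17, 0], [3.13, -0.6, -0.25, 0]]
1 0.724 [[0.39, -0.07, -0.1, 0], [0.76, -0.15, -0.23, 0], [1.14, -0.22, -0.38, 0], [1.5, -0.29, -0.55, 0], [1.84, -0.36, -0.75, 0], [2.18, -0.42, -0.97, 0], [2.5, -0.48, -1.21, 0], [2.81, -0.54, -1.47, 0]]
2 1.224 [[0.29, -0.06, -0.28, 0], [0.56, -0.11, -0.57, 0], [0.82, -0.16, -0.89, 0], [1.05, -0.2, -1.22, 0], [1.27, -0.24, -1.56, 0], [1.46, -0.28, -1.92, 0], [1.63, -0.31, -2.28, 0], [1.77, -0.34, -2.66, 0]]
3 1.724 [[0.12, -0.02, -0.39, 0], [0.22, -0.04, -0.78, 0], [0.3, -0.06, -1.18, 0], [0.35, -0.07, -1.58, 0], [0.38, -0.07, -1.99, 0], [0.38, -0.07, -2.39, 0], [0.35, -0.07, -2.8, 0], [0.31, -0.06, -3.2, 0]]
4 2.224 [[-0.07, 0.01, -0.4, 0], [-0.17, 0.03, -0.79, 0], [-0.29, 0.06, -1.18, 0], [-0.44, 0.08, -1.56, 0], [-0.6, 0.12, -1.93, 0], [-0.8, 0.15, -2.28, 0], [-1.01, 0.19, -2.63, 0], [-1.24, 0.24, -2.96, 0]]
5 2.724 [[-0.25, 0.05, -0.31, 0], [-0.52, 0.1, -0.61, 0], [-0.81, 0.16
[... 446 characters left out ...]
, [-1.93, 0.37, 0.48, 0], [-2.29, 0.44, 0.65, 0], [-2.65, 0.51, 0.84, 0], [-2.99, 0.58, 1.05, 0]]
8 4.224 [[-0.33, 0.06, 0.23, 0], [-0.64, 0.12, 0.49, 0], [-0.93, 0.18, 0.76, 0], [-1.21, 0.23, 1.05, 0], [-1.47, 0.28, 1.36, 0], [-1.71, 0.33, 1.69, 0], [-1.93, 0.37, 2.03, 0], [-2.13, 0.41, 2.38, 0]]
9 4.724 [[-0.18, 0.03, 0.36, 0], [-0.33, 0.06, 0.74, 0], [-0.46, 0.09, 1.12, 0], [-0.57, 0.11, 1.51, 0], [-0.65, 0.13, 1.91, 0], [-0.71, 0.14, 2.31, 0], [-0.74, 0.14, 2.72, 0], [-0.75, 0.14, 3.13, 0]]
10 5.224 [[0.02, -0.0, 0.41, 0], [0.06, -0.01, 0.81, 0], [0.13, -0.02, 1.21, 0], [0.22, -0.04, 1.61, 0], [0.33, -0.06, 1.99, 0], [0.47, -0.09, 2.38, 0], [0.63, -0.12, 2.75, 0], [0.82, -0.16, 3.11, 0]]
```

Request:
servo_tool([
  [0.38,-0.07,0.01,0],
  [0.76,-0.15,0.0,0],
  [1.15,-0.22,-0.03,0],
  [1.54,-0.3,-0.09,0],
  [1.94,-0.38,-0.09,0],
  [2.34,-0.45,-0.12,0],
  [2.74,-0.53,-0.17,0],
  [3.13,-0.6,-0.25,0],
])

```text
time: 20.05
ee_pos: [0.5738, 0.0572, 0.1886]
tcp_rot: [-179.4, 11.1, -101.3]
wrist_force: [-2.3, -1.1, -4.3]
opening: 0.0193
grasp_force: 80.2
```

Request:
servo_tool([
  [0.39,-0.07,-0.1,0],
  [0.76,-0.15,-0.23,0],
  [1.14,-0.22,-0.38,0],
  [1.5,-0.29,-0.55,0],
  [1.84,-0.36,-0.75,0],
  [2.18,-0.42,-0.97,0],
  [2.5,-0.48,-1.21,0],
  [2.81,-0.54,-1.47,0],
])

```text
time: 20.72
ee_pos: [0.602, 0.0518, 0.1736]
tcp_rot: [-179.4, 11.1, -101.3]
wrist_force: [-2.0, -3.0, 1.8]
opening: 0.019
grasp_force: 80.8
```

Request:
servo_tool([
  [0.29,-0.06,-0.28,0],
  [0.56,-0.11,-0.57,0],
  [0.82,-0.16,-0.89,0],
  [1.05,-0.2,-1.22,0],
  [1.27,-0.24,-1.56,0],
  [1.46,-0.28,-1.92,0],
  [1.63,-0.31,-2.28,0],
  [1.77,-0.34,-2.66,0],
])

```text
time: 21.38
ee_pos: [0.6196, 0.0484, 0.1469]
tcp_rot: [-179.4, 11.1, -101.3]
wrist_force: [-1.3, -4.2, 4.2]
opening: 0.0193
grasp_force: 81.1
```

Request:
servo_tool([
  [0.12,-0.02,-0.39,0],
  [0.22,-0.04,-0.78,0],
  [0.3,-0.06,-1.18,0],
  [0.35,-0.07,-1.58,0],
  [0.38,-0.07,-1.99,0],
  [0.38,-0.07,-2.39,0],
  [0.35,-0.07,-2.8,0],
  [0.31,-0.06,-3.2,0],
])

```text
time: 22.05
ee_pos: [0.6226, 0.0479, 0.1154]
tcp_rot: [-179.4, 11.2, -101.3]
wrist_force: [-4.8, -6.4, 7.7]
opening: 0.019
grasp_force: 81.5
```

Request:
servo_tool([
  [-0.07,0.01,-0.4,0],
  [-0.17,0.03,-0.79,0],
  [-0.29,0.06,-1.18,0],
  [-0.44,0.08,-1.56,0],
  [-0.6,0.12,-1.93,0],
  [-0.8,0.15,-2.28,0],
  [-1.01,0.19,-2.63,0],
  [-1.24,0.24,-2.96,0],
])

```text
time: 22.72
ee_pos: [0.6111, 0.0501, 0.0868]
tcp_rot: [-179.2, 11.2, -101.3]
wrist_force: [-1.7, -6.7, 11.3]
opening: 0.0192
grasp_force: 81.9
```

Request:
servo_tool([
  [-0.25,0.05,-0.31,0],
  [-0.52,0.1,-0.61,0],
  [-0.81,0.16,-0.89,0],
  [-1.12,0.22,-1.15,0],
  [-1.44,0.28,-1.4,0],
  [-1.77,0.34,-1.62,0],
  [-2.12,0.41,-1.81,0],
  [-2.48,0.48,-1.99,0],
])

```text
time: 23.38
ee_pos: [0.5879, 0.0546, 0.067]
tcp_rot: [-179.0, 11.2, -101.2]
wrist_force: [8.8, -7.7, 5.0]
opening: 0.0189
grasp_force: 81.7
```

Request:
servo_tool([
  [-0.37,0.07,-0.15,0],
  [-0.75,0.14,-0.28,0],
  [-1.13,0.22,-0.39,0],
  [-1.52,0.29,-0.47,0],
  [-1.92,0.37,-0.52,0],
  [-2.32,0.45,-0.55,0],
  [-2.72,0.53,-0.56,0],
  [-3.11,0.6,-0.54,0],
])

```text
time: 24.05
ee_pos: [0.5563, 0.0607, 0.0603]
tcp_rot: [-179.1, 11.1, -101.2]
wrist_force: [10.9, -5.3, -2.9]
opening: 0.0189
grasp_force: 80.9
```

Request:
servo_tool([
  [-0.4,0.08,0.05,0],
  [-0.79,0.15,0.12,0],
  [-1.18,0.23,0.21,0],
  [-1.56,0.3,0.33,0],
  [-1.93,0.37,0.48,0],
  [-2.29,0.44,0.65,0],
  [-2.65,0.51,0.84,0],
  [-2.99,0.58,1.05,0],
])

```text
time: 24.72
ee_pos: [0.5255, 0.0666, 0.0702]
tcp_rot: [-179.3, 11.1, -101.3]
wrist_force: [9.0, -5.4, -4.4]
opening: 0.0188
grasp_force: 80.7
```

Request:
servo_tool([
  [-0.33,0.06,0.23,0],
  [-0.64,0.12,0.49,0],
  [-0.93,0.18,0.76,0],
  [-1.21,0.23,1.05,0],
  [-1.47,0.28,1.36,0],
  [-1.71,0.33,1.69,0],
  [-1.93,0.37,2.03,0],
  [-2.13,0.41,2.38,0],
])

```text
time: 25.38
ee_pos: [0.5036, 0.0709, 0.0937]
tcp_rot: [-179.4, 11.1, -101.3]
wrist_force: [7.6, -4.7, -6.3]
opening: 0.0191
grasp_force: 80.6
```

Two more segments, then fit.

Request:
servo_tool([
  [-0.18,0.03,0.36,0],
  [-0.33,0.06,0.74,0],
  [-0.46,0.09,1.12,0],
  [-0.57,0.11,1.51,0],
  [-0.65,0.13,1.91,0],
  [-0.71,0.14,2.31,0],
  [-0.74,0.14,2.72,0],
  [-0.75,0.14,3.13,0],
])

```text
time: 26.05
ee_pos: [0.4956, 0.0724, 0.1246]
tcp_rot: [-179.5, 11.1, -101.3]
wrist_force: [4.5, -4.0, -7.0]
opening: 0.0192
grasp_force: 80.6
```

Request:
servo_tool([
  [0.02,0,0.41,0],
  [0.06,-0.01,0.81,0],
  [0.13,-0.02,1.21,0],
  [0.22,-0.04,1.61,0],
  [0.33,-0.06,1.99,0],
  [0.47,-0.09,2.38,0],
  [0.63,-0.12,2.75,0],
  [0.82,-0.16,3.11,0],
])

```text
time: 26.72
ee_pos: [0.5036, 0.0709, 0.1567]
tcp_rot: [-179.5, 11.1, -101.3]
wrist_force: [3.0, -4.0, -6.9]
opening: 0.019
grasp_force: 80.6
```

```bash
python3 - <<'E'
import numpy as np
from scipy.optimize import least_squares
D=np.array([[.5155,.0685,.1726,10.9,.9,-13.2],[.5422,.0633,.1881,5.9,2.8,-22.6],[.5738,.0572,.1886,-2.3,-1.1,-4.3],[.602,.0518,.1736,-2,-3,1.8],[.6196,.0484,.1469,-1.3,-4.2,4.2],[.6226,.0479,.1154,-4.8,-6.4,7.7],[.6111,.0501,.0868,-1.7,-6.7,11.3],[.5879,.0546,.067,8.8,-7.7,5],[.5563,.0607,.0603,10.9,-5.3,-2.9],[.5255,.0666,.0702,9,-5.4,-4.4],[.5036,.0709,.0937,7.6,-4.7,-6.3],[.4956,.0724,.1246,4.5,-4,-7],[.5036,.0709,.1567,3,-4,-6.9]])
X=D[:,0]*.982-D[:,1]*.19;z=D[:,2];FX=D[:,3]*.982-D[:,4]*.19;Fz=D[:,5]
c=least_squares(lambda p:np.hypot(X-p[0],z-p[1])-p[2],[.538,.1256,.065]).x;print('circle',c)
a=np.unwrap(np.arctan2(X-c[0],z-c[1]))
T=-(FX*np.cos(a)-Fz*np.sin(a));Rd=FX*np.sin(a)+Fz*np.cos(a)
print(np.c_[a,T,Rd].round(2))
for s in(slice(0,None),slice(2,None)):
  A=np.c_[np.ones_like(a),np.sin(a),np.cos(a)][s];f,*_=np.linalg.lstsq(A,T[s],rcond=None)
  # T=(.42-M sin(a+d))/.065
  d=np.arctan2(-f[2],-f[1]);M=np.hypot(f[1],f[2])*.065
  print(f,'drag',f[0]*.065,'M',M,'delta',d,'bottom a',np.mod(np.pi-d+np.pi,2*np.pi)-np.pi,'res',(A@f-T[s]).round(2))
E
```

```text
circle [0.53795366 0.12526411 0.06506384]
[[-7.600e-01  1.410e+00 -1.683e+01]
 [-2.700e-01  1.010e+00 -2.318e+01]
 [ 2.300e-01  1.030e+00 -4.650e+00]
 [ 7.300e-01  2.240e+00  4.100e-01]
 [ 1.230e+00  4.120e+00  9.500e-01]
 [ 1.720e+00  7.080e+00 -4.620e+00]
 [ 2.200e+00  8.890e+00 -6.990e+00]
 [ 2.680e+00  1.127e+01  2.000e-02]
 [ 3.190e+00  1.184e+01  2.320e+00]
 [ 3.700e+00  1.069e+01 -1.520e+00]
 [ 4.210e+00  9.560e+00 -4.250e+00]
 [ 4.700e+00  7.050e+00 -5.110e+00]
 [ 5.220e+00  4.250e+00 -6.580e+00]]
[ 6.28886376 -0.28241471 -5.5291007 ] drag 0.40877614472324364 M 0.35986005743603233 delta 1.5197628028326187 bottom a 1.621829850757175 res [ 1.05  0.03 -0.19 -0.25  0.06 -0.23  0.43 -0.16 -0.01  0.43 -0.34 -0.42
 -0.38]
[ 6.42618185 -0.43905049 -5.31331353] drag 0.4177018200637062 M 0.34654246337916894 delta 1.4883514882565445 bottom a 1.6532411653332488 res [ 0.12 -0.06  0.12 -0.28  0.32 -0.29 -0.08  0.47 -0.18 -0.13 -0.01]
```

```bash
python3 - <<'E'
from seg2 import *
a=5.224
for b,n in((6.174,15),(7.124,15),(7.933,15)):
    print(json.dumps(seg(.538+.065*np.sin(a),.1256+.065*np.cos(a),a,b,n)));a=b
E
```

```text
[[0.21, -0.04, 0.35, 0], [0.44, -0.09, 0.69, 0], [0.69, -0.13, 1.01, 0], [0.96, -0.19, 1.32, 0], [1.25, -0.24, 1.61, 0], [1.56, -0.3, 1.88, 0], [1.88, -0.36, 2.12, 0], [2.22, -0.43, 2.35, 0], [2.57, -0.5, 2.56, 0], [2.93, -0.57, 2.74, 0], [3.3, -0.64, 2.9, 0], [3.68, -0.71, 3.03, 0], [4.07, -0.79, 3.14, 0], [4.47, -0.86, 3.22, 0], [4.87, -0.94, 3.28, 0]]
[[0.4, -0.08, 0.03, 0], [0.81, -0.16, 0.04, 0], [1.21, -0.23, 0.02, 0], [1.61, -0.31, -0.03, 0], [2.01, -0.39, -0.1, 0], [2.4, -0.46, -0.2, 0], [2.79, -0.54, -0.32, 0], [3.17, -0.61, -0.47, 0], [3.53, -0.68, -0.64, 0], [3.89, -0.75, -0.83, 0], [4.23, -0.82, -1.05, 0], [4.56, -0.88, -1.29, 0], [4.88, -0.94, -1.55, 0], [5.17, -1.0, -1.83, 0], [5.45, -1.05, -2.13, 0]]
[[0.22, -0.04, -0.27, 0], [0.43, -0.08, -0.55, 0], [0.62, -0.12, -0.84, 0], [0.8, -0.15, -1.14, 0], [0.96, -0.19, -1.45, 0], [1.11, -0.21, -1.77, 0], [1.23, -0.24, -2.09, 0], [1.34, -0.26, -2.42, 0], [1.44, -0.28, -2.76, 0], [1.51, -0.29, -3.1, 0], [1.57, -0.3, -3.45, 0], [1.6, -0.31, -3.8, 0], [1.62, -0.31, -4.15, 0], [1.62, -0.31, -4.5, 0], [1.61, -0.31, -4.85, 0]]
```

Request:
servo_tool([
  [0.21,-0.04,0.35,0],
  [0.44,-0.09,0.69,0],
  [0.69,-0.13,1.01,0],
  [0.96,-0.19,1.32,0],
  [1.25,-0.24,1.61,0],
  [1.56,-0.3,1.88,0],
  [1.88,-0.36,2.12,0],
  [2.22,-0.43,2.35,0],
  [2.57,-0.5,2.56,0],
  [2.93,-0.57,2.74,0],
  [3.3,-0.64,2.9,0],
  [3.68,-0.71,3.03,0],
  [4.07,-0.79,3.14,0],
  [4.47,-0.86,3.22,0],
  [4.87,-0.94,3.28,0],
])

```text
time: 27.97
ee_pos: [0.5526, 0.0614, 0.1898]
tcp_rot: [-179.4, 11.1, -101.3]
wrist_force: [-2.0, -4.2, -1.6]
opening: 0.0195
grasp_force: 80.8
```

Request:
servo_tool([
  [0.4,-0.08,0.03,0],
  [0.81,-0.16,0.04,0],
  [1.21,-0.23,0.02,0],
  [1.61,-0.31,-0.03,0],
  [2.01,-0.39,-0.1,0],
  [2.4,-0.46,-0.2,0],
  [2.79,-0.54,-0.32,0],
  [3.17,-0.61,-0.47,0],
  [3.53,-0.68,-0.64,0],
  [3.89,-0.75,-0.83,0],
  [4.23,-0.82,-1.05,0],
  [4.56,-0.88,-1.29,0],
  [4.88,-0.94,-1.55,0],
  [5.17,-1.0,-1.83,0],
  [5.45,-1.05,-2.13,0],
])

```text
time: 29.22
ee_pos: [0.6069, 0.0509, 0.1686]
tcp_rot: [-179.4, 11.2, -101.3]
wrist_force: [-4.1, -5.3, 0.8]
opening: 0.0185
grasp_force: 80.9
```

Request:
servo_tool([
  [0.22,-0.04,-0.27,0],
  [0.43,-0.08,-0.55,0],
  [0.62,-0.12,-0.84,0],
  [0.8,-0.15,-1.14,0],
  [0.96,-0.19,-1.45,0],
  [1.11,-0.21,-1.77,0],
  [1.23,-0.24,-2.09,0],
  [1.34,-0.26,-2.42,0],
  [1.44,-0.28,-2.76,0],
  [1.51,-0.29,-3.1,0],
  [1.57,-0.3,-3.45,0],
  [1.6,-0.31,-3.8,0],
  [1.62,-0.31,-4.15,0],
  [1.62,-0.31,-4.5,0],
  [1.61,-0.31,-4.85,0],
  [1.61,-0.31,-4.85,0],
  [1.61,-0.31,-4.85,0],
  [1.61,-0.31,-4.85,0],
  [1.61,-0.31,-4.85,0],
])

```text
time: 30.8
ee_pos: [0.6231, 0.0477, 0.1203]
tcp_rot: [-179.4, 11.2, -101.3]
wrist_force: [-2.4, -6.1, 1.5]
opening: 0.0189
grasp_force: 81.2
```

```bash
python3 - <<'E'
from h import *
o=get_obs();p=o['ee_pos'];X=p[0]*.982-p[1]*.19
print(o['time'],p,o['qd'],o['wrist_force'],o['grasp_force'],np.arctan2(X-.538,p[2]-.1253),np.hypot(X-.538,p[2]-.1253))
b=camera('side');cv2.imwrite('pics/s3.png',b[:,:,::-1])
a=camera('top');a0=cv2.cvtColor(cv2.imread('pics/top0.png'),cv2.COLOR_BGR2RGB)
d=cv2.absdiff(a,a0).max(2)
for n,(u,v,w,h) in dict(base=(325,118,36,40),toner=(374,140,28,30),wrench=(294,250,48,64)).items():print(n,np.mean(d[v:v+h,u:u+w]>40))
E
```

```text
30.8 [0.62313693 0.04773513 0.12033267] [ 0.10262752  0.06701938 -0.05265873 -0.01028676 -0.05220822  0.02735317] [-2.40302318 -6.09607649  1.53277306] 81.22933030128479 1.647243278640233 0.06504074682145006
base 0.0
toner 0.0
wrench 0.011393229166666666
```

View pics/s3.png

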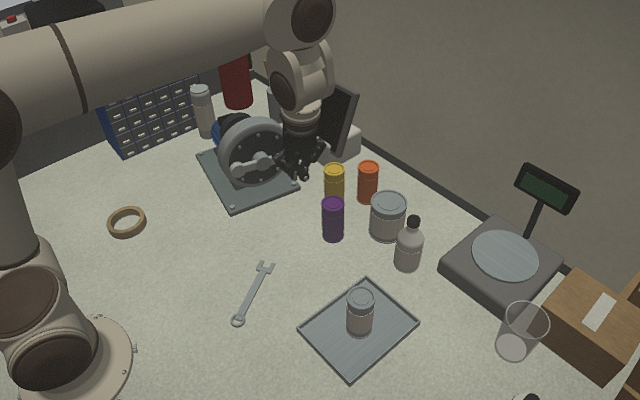

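The gripper holds the handle at (290,165), towards the shaker's +x. The hardener stands upright in the tray at (360,310), and the bystanders have not moved.

```bash
python3 -c "
from workcell import *
print(job_done())"
```

```text
the job is handed in; nothing more can be done
None
```

I handed the job in at about 31 s of the 72 s, with no verdict returned: the hardener tin stands upright in the drip tray, the crank is still at 1.65 rad (crank efforts put the heavy side straight down at 1.62–1.65 rad), the handle is gripped at 81 N, and the tin, bottle and wrench show no shift in the camera pictures.

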